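# Space the slats of a cigar drying rack with a gauge

## Robot

A 6-joint arm with a two-finger parallel gripper is mounted at the origin on the work surface. World frame = base frame: x ahead of the robot, y to its left, z up, the work surface at z = 0. Lengths are in m, angles in degrees, forces in N, time in s.
With the tool pointing down it reaches from about 0.375 to 0.9 m from the base axis. Payload 3.1 kg.
Tool frame: the origin (TCP) lies at the very end of the fingers, on their centre line; the grasp point (between the pads) lies behind it (bot.grip_depth is the z of the grasp point in the tool frame, in m); z points along the fingers, y is the direction in which the jaws open and shut (so a half turn about z gives the same grasp; the last joint's range is limited). The gripper opens to 87 mm and grips with 3 to 60 N. Pads are 19 mm wide; open, the fingers measure 117 mm over their backs; the gripper's body (75 mm by 190 mm) begins 51 mm behind the grasp point.
Start: joints at [54.975, 30.224, 82.088, -0, 67.689, -10.227], TCP at [0.262, 0.567, 0.223] pointing down, gripper open.
Joint ranges: [-176.69, 176.69], [-43.24, 126.21], [12.49, 139.97], [-82, 262], [0, 151.66], [-163.58, 163.58]. Speed limits (degrees/s): [159.86, 159.86, 180, 180, 180, 180].

## Interface

Orientations are given as a 3x3 rotation matrix whose columns are the frame's x, y, z axes.
In Python, from rig import bot, vision gives the robot as it stands. The module is installed in compiled form; this text tells all that it offers.
- The arm moves only by the shell command python3 -m jog 'ROWS'. ROWS is JSON, a list of rows, each a list of 3 entries, a list of its own where there are three numbers: the shift along the tool's x, y, z in mm, then the turn, a rotation vector about the tool's x, y, z in degrees, then the closure, from 0 (fully open) to 1 (shut). In form: [[[dx, dy, dz], [wx, wy, wz], fingers], ...]. A call has 1 to 12 rows; each row is the pose to reach, as a shift and turn from the pose commanded when the call began, along the tool's axes at that moment; what a row does not reach only later rows make up. A row lasts 1/12 s, in which the tool goes at most 41.7 mm and 7.16 degrees, less where a joint would pass 70% of its speed; a pose out of reach is approached as far as the arm can. A call with a gripper value outside its range is refused whole. The fingers move at their own pace and stop on an object; the grip force is fixed at half the most. Time passes only in rows, so rows that repeat a pose let the fingers close. It gives the time, the measured TCP pose, the force and the opening at its end, in the units of the state.
- bot.read_state(): the state, without advancing time (a new reading comes with each control period).
- vision.capture(name): name is "scene" or "top"; returns the picture (480x640x3 uint8, red, green, blue); there is no depth.
- vision.camera_info(name): a dict with "intrinsics" (3x3 intrinsics, pixels), "camera_from_world" (4x4, takes a point from world to camera coordinates). Camera axes: x right, y up, looking along -z (the intrinsics and any distortion apply to the point x, -y, -z); pixel columns grow to the right and rows downward; lengths in m; the calibration is good to about 2 mm. A picture is of the moment at which its call begins. camera_info takes no time and is no camera call.
- bot.hand_in(): hands the job in, once; it reports no verdict.
The state is a dict: "time_s": time; "joint_positions": joint angles; "qvel": joint speeds; "tau": joint torques, N m; "position": TCP position; "tcp_rot": TCP orientation; "force": force on the tool from outside, world axes, zero at the start; "moment": the same for the moment, N m; "opening": opening from 0.0 (shut) to 1.0 (fully open).
Only numpy, scipy, OpenCV 4.12 (cv2) and the standard library are available. Lean on these libraries where they do the work, as an engineer would, in place of code of your own. Each camera call takes 0.05 s, during which the arm holds its last target. There are 200 camera calls.

## Task

Set the three sliding slats of the drying rack to equal gaps with the wooden spacing gauge: starting at the end rail, straddle each slat with the gauge, thick foot towards the end rail, and draw it towards that rail until the foot is felt to bear on the part before it, pause there about a second, then step to the next slat. Press only lightly: the rail and the slats already set are held by friction alone and must stay where they are. When all three are set, stand the gauge back upright on the table beside the rack, let go of it, and leave the other things on the table alone.

Things in the scene. Friction and masses are not known exactly. Their poses are not given: they have to be found in the camera images.
- rack: Brown wooden drying rack fixed to the table, bed 180 mm (x) by 286 mm (y -151 to +135 mm), 12 mm thick; y is the row direction; origin on its underside, at table height; turned up to 0.3 rad. End rail across its -y end: 20 mm thick, top at 32 mm, held by friction only (slips above 7 N; not to be shifted), its inner face anywhere from y = -125 to -105 mm (unmeasured: find it by touch). Low lip at y = 127 mm.
- slat1: Slat nearest the end rail: pale wooden bar, 156 mm along x, 20 mm along y, 20 mm high; origin at the centre of its underside, 12 mm above the table (top at 32 mm); axes as the rack's. It slides only along the rack's y, in stiff guides: about 4.5 N to move it at any slow speed, and it stays where left. It starts too far off; set with the gauge, the gap from it to the end rail is 24 mm.
- slat2: The middle slat, same as slat1 (about 4.5 N to slide it; more than 4.5 N from the gauge's foot shifts slat1 as well). Set with the gauge, the gap between it and slat1 is 24 mm (origins 44 mm apart). The gaps between slats are 34 to 66 mm at the start, that to the rail 34 to 70 mm.
- slat3: The slat farthest from the end rail, same as slat1 (about 4.5 N to slide). Set with the gauge, the gap between it and slat2 is 24 mm (origins 44 mm apart).
- gauge: Loose pale wooden spacing gauge, about 120 g, standing on two legs on the table, turned up to 0.5 rad. Origin at the underside of the legs, below the middle of the grip; z up, -y towards its thick foot. Legs 16 mm deep; over them a bridge (60 mm in x, y -29 to +23 mm, z 16 to 24 mm); on it the grip block, 36 mm (x) by 22 mm (y), z 24 to 64 mm, to be taken by its 22 mm.
- foot (a point): Outer (-y) face of the gauge's thick foot, 8 mm above the underside, 29 mm from the gauge's origin. The foot is 14 mm thick (y -29 to -15 mm), 60 mm wide along x. It starts on the gauge's side that looks the same way as the end rail's end of the rack.
- heel (a point): Inner (-y) face of the gauge's thin heel, at y = +15 mm, 8 mm above the underside. The heel is 8 mm thick (y 15 to 23 mm), 36 mm wide. The slot between foot and heel is 30 mm: 10 mm of play on a 20 mm slat. With heel on the slat's far side and foot on the part before it, the gap is 24 mm.
- spare: Bystander: loose pale spare bar 20 x 150 x 20 mm lying on the table beyond the rack. Origin at the centre of its underside.
- sizer: Bystander: small flat wooden sizing plate with three holes, 70 x 34 x 6 mm, lying on the table past the rack's +y end. Origin at the centre of its underside.
- pot: Bystander: white bowl, 76 mm across, 35 mm high. Origin at the centre of its underside.
- bottle: Bystander: clear bottle with a green cap, 64 mm across, 170 mm high. Origin at the centre of its underside.
- knife: Bystander: flat steel blade 100 mm by 35 mm with a wooden back, lying on the table, 11 mm high. Origin at its centre, at table height.
- jar: Bystander: amber jar with a brass cap, 60 mm across, 75 mm high. Origin at the centre of its underside.
- brush: Bystander: brush lying on the table. Origin at table height.

How it is judged (in metres and radians):
On the way, in this order (a step that is already met when the one before it is completed fails the run):
1. the gauge, its heel on slat 1 and its foot pressed on the end rail (at least 0.5 N on each) for 0.2 s, sets the gap between them to 24 mm within 1.5 mm (contact force between gauge and rail above 0.5 N and contact force between gauge and slat1 above 0.5 N and y of slat1 in the frame of rail between 0.0325 and 0.0355 m), for 0.2 s.
2. the gauge, its heel on slat 2 and its foot pressed on the first slat (at least 0.5 N on each) for 0.2 s, sets the gap between them to 24 mm within 1.5 mm (contact force between gauge and slat1 above 0.5 N and contact force between gauge and slat2 above 0.5 N and y of slat2 in the frame of slat1 between 0.0425 and 0.0455 m), for 0.2 s.
3. the gauge, its heel on slat 3 and its foot pressed on the second slat (at least 0.5 N on each) for 0.2 s, sets the gap between them to 24 mm within 1.5 mm (contact force between gauge and slat2 above 0.5 N and contact force between gauge and slat3 above 0.5 N and y of slat3 in the frame of slat2 between 0.0425 and 0.0455 m), for 0.2 s.
At the end, for the whole second after the job is handed in: All three gaps (end rail to slat 1, slat 1 to slat 2, slat 2 to slat 3) are 24 mm within 1.5 mm, and the gauge stands upright (within 0.1 rad) and at rest on its legs on the table, released (y of slat1 in the frame of rail between 0.0325 and 0.0355 m and y of slat2 in the frame of slat1 between 0.0425 and 0.0455 m and y of slat3 in the frame of slat2 between 0.0425 and 0.0455 m and height (world z) of gauge below 0.005 m and angle between gauge's own z axis and vertical below 0.1 rad and linear speed of gauge below 0.02 m/s); the robot touches nothing.
It fails at once if the end rail is shifted by more than 2.5 mm from where it was (distance of rail from where it was at the start of the episode above 0.0025 m).
It fails at once if any of the other things (spare bar, sizing plate, bowl, bottle, knife, jar, brush) is moved more than 20 mm (distance of any of spare, sizer, pot, bottle, knife, jar, brush from where it was at the start of the episode above 0.02 m).
It also fails if it takes over 69 s, if anything falls off the work surface, if the arm or the gripper's body presses on something with over 40 N, if the wrist force passes 120 N, or if a joint passes its speed limit or range.

## Working session

There is one attempt and no reset: what is moved stays moved. The work goes in short steps, Python scripts to look and compute and a shell command to move; the robot and the scene stay as the last step left them, time stands still between calls to the robot, and variables do not carry over. Pictures are saved under pics/ and viewed, about 8 in all and at most 12, crops included, and the job is handed in when it is done.

```bash
mkdir -p pics
python3 - <<'E'
from rig import bot, vision
import cv2, numpy as np
for n in("scene","top"):
    im=vision.capture(n); cv2.imwrite(f"pics/{n}0.png",im[:,:,::-1]); i=vision.camera_info(n); print(n,i)
s=bot.read_state(); print(s, bot.grip_depth)
E
```

```text
scene {'intrinsics': array([[492.11756874,   0.        , 322.77852426],
       [  0.        , 492.11756874, 239.09584218],
       [  0.        ,   0.        ,   1.        ]]), 'camera_from_world': array([[-7.26783796e-01,  6.86866295e-01,  8.15140657e-05,
         3.81147255e-01],
       [-5.17237656e-01, -5.47375201e-01,  6.57910021e-01,
         2.99149363e-01],
       [ 4.51940838e-01,  4.78116181e-01,  7.53096539e-01,
        -1.39347268e+00],
       [ 0.00000000e+00,  0.00000000e+00,  0.00000000e+00,
         1.00000000e+00]])}
top {'intrinsics': array([[506.6643907 ,   0.        , 323.2302592 ],
       [  0.        , 506.6643907 , 238.53384185],
       [  0.        ,   0.        ,   1.        ]]), 'camera_from_world': array([[-0.00618833, -0.99997541, -0.00329845,  0.03416954],
       [ 0.98270823, -0.00669183,  0.18503985, -0.57025713],
       [-0.18505738, -0.00209633,  0.98272548, -1.07638837],
       [ 0.        ,  0.        ,  0.        ,  1.        ]])}
{'time_s': 0.1, 'joint_positions': array([ 5.49733353e+01,  3.02712269e+01,  8.21491525e+01,  1.03468265e-03,
        6.76921025e+01, -1.02254605e+01]), 'qvel': array([-0.02077281, -0.03719751, -0.24620204, -0.09896522, -0.01124936,
       -0.00150289]), 'tau': array([ 3.70605821e-04, -4.40983486e+01, -1.77149749e+01,  6.34960597e-02,
        5.33981505e-02, -5.01389650e-05]), 'position': array([0.26172851, 0.56682003, 0.22169479]), 'tcp_rot': array([[-9.07765572e-01,  4.19476299e-01, -1.14046204e-03],
       [ 4.19477691e-01,  9.07764239e-01, -1.59802784e-03],
       [ 3.64935855e-04, -1.92903304e-03, -9.99998073e-01]]), 'force': array([-0.03602585,  0.11875462,  0.61608132]), 'moment': array([-0.04178706, -0.02164123, -0.00550758]), 'opening': 0.9991731323840014} -0.0187
```

View pics/scene0.png

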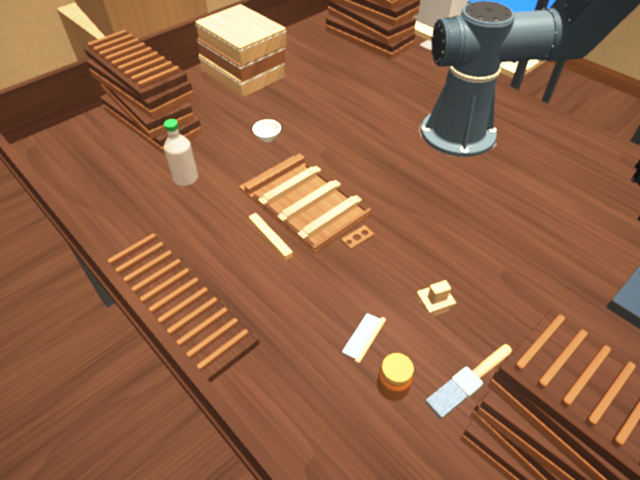

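View pics/top0.png

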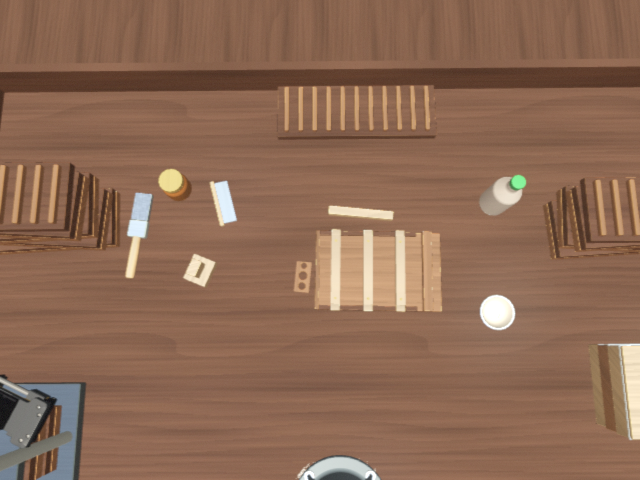

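Scene: the rack is at the centre of the top view, with the rail at right (432,271) and slats at columns 335, 368 and 400. The gauge is at (200,270) and the spare bar at (360,212). Next I'll measure with masks in both views.

```bash
cat > h.py <<'E'
import numpy as np, cv2
from rig import bot, vision
C={n:vision.camera_info(n) for n in("scene","top")}
def ray(n,uv):
    K=C[n]["intrinsics"];T=C[n]["camera_from_world"];R=T[:3,:3]
    d=np.array([(uv[0]-K[0,2])/K[0,0],-(uv[1]-K[1,2])/K[1,1],-1.]);o=-R.T@T[:3,3]
    d=R.T@d; return o,d/np.linalg.norm(d)
def onz(n,uv,z):
    o,d=ray(n,uv); return (o+d*(z-o[2])/d[2])
def tri(a,b):
    o1,d1=ray("top",a);o2,d2=ray("scene",b)
    A=np.stack([d1,-d2],1);t=np.linalg.lstsq(A,o2-o1,rcond=None)[0]
    p,q=o1+d1*t[0],o2+d2*t[1];return (p+q)/2,np.linalg.norm(p-q)
def pix(n,p):
    K=C[n]["intrinsics"];c=C[n]["camera_from_world"]@np.r_[p,1];c=c[:3]*[1,-1,-1];q=K@c;return q[:2]/q[2]
def pale(im,t=150):
    h=cv2.cvtColor(im,cv2.COLOR_RGB2HSV); return ((h[...,2]>t)&(h[...,1]<150)&(h[...,0]>12)&(h[...,0]<32)).astype(np.uint8)
E
python3 - <<'E'
from h import *
for n,roi in(("top",(160,190,450,330)),("scene",(230,140,470,330))):
    im=cv2.imread(f"pics/{n}0.png")[:,:,::-1]; m=pale(np.ascontiguousarray(im))
    x0,y0,x1,y1=roi; mm=np.zeros_like(m);mm[y0:y1,x0:x1]=m[y0:y1,x0:x1]
    cs,_=cv2.findContours(mm,cv2.RETR_EXTERNAL,cv2.CHAIN_APPROX_NONE)
    for c in cs:
        if cv2.contourArea(c)>60:
            r=cv2.minAreaRect(c);print(n,np.round(r[0],1),np.round(r[1],1),round(r[2],1),cv2.boxPoints(r).round(1).tolist())
            if n=="top": print("   z.032",onz(n,r[0],.032).round(4),[onz(n,p,.032)[:2].round(4).tolist() for p in cv2.boxPoints(r)])
a=cv2.imread("pics/top0.png");b=cv2.imread("pics/scene0.png")
k=dict(interpolation=cv2.INTER_CUBIC)
o=np.hstack([cv2.resize(a[245:295,175:225],(400,400),**k),cv2.resize(b[270:320,412:462],(400,400),**k)])
cv2.imwrite("pics/g.png",o)
o=cv2.resize(a[215:325,305:455],(800,587),**k);cv2.imwrite("pics/r.png",o)
E
```

```text
top [302.2 276.4] [15.8 30.8] 5.2 [[293.0, 291.0], [295.79998779296875, 260.29998779296875], [311.5, 261.79998779296875], [308.70001220703125, 292.3999938964844]]
   z.032 [0.4885 0.0781 0.032 ] [[0.4559, 0.0986], [0.5249, 0.0927], [0.5214, 0.0573], [0.4525, 0.0637]]
top [198.8 269.7] [24.7 28.6] 24.0 [[181.6999969482422, 277.70001220703125], [193.3000030517578, 251.60000610351562], [215.8000030517578, 261.6000061035156], [204.1999969482422, 287.79998779296875]]
   z.032 [0.5052 0.3108 0.032 ] [[0.4872, 0.3484], [0.5464, 0.3248], [0.5232, 0.2729], [0.4644, 0.297]]
top [378.5 270.2] [128.3  83. ] 0.9 [[313.70001220703125, 310.70001220703125], [315.0, 227.6999969482422], [443.20001220703125, 229.6999969482422], [442.0, 312.6000061035156]]
   z.032 [ 0.5014 -0.0931  0.032 ] [[0.4122, 0.0526], [0.5998, 0.0492], [0.5932, -0.243], [0.406, -0.2308]]
top [360.4 212.7] [67.  11.4] 5.2 [[326.5, 215.3000030517578], [327.5, 204.0], [394.29998779296875, 210.0], [393.20001220703125, 221.39999389648438]]
   z.032 [ 0.6343 -0.0551  0.032 ] [[0.6286, 0.0226], [0.6554, 0.0201], [0.64, -0.133], [0.6133
[... 753 characters left out ...]
9938964844, 238.0], [366.79998779296875, 222.6999969482422], [373.29998779296875, 233.39999389648438], [347.79998779296875, 248.6999969482422]]
scene [270.3 235.7] [59.5 12.6] 46.6 [[245.3000030517578, 218.39999389648438], [254.5, 209.8000030517578], [295.29998779296875, 253.0], [286.1000061035156, 261.70001220703125]]
scene [311.2 200.7] [100.5  69.2] 40.3 [[250.5, 194.60000610351562], [295.29998779296875, 141.8000030517578], [371.8999938964844, 206.8000030517578], [327.1000061035156, 259.6000061035156]]
scene [271.8 171.1] [ 7.  69.2] 60.8 [[239.8000030517578, 184.89999389648438], [300.20001220703125, 151.10000610351562], [303.70001220703125, 157.1999969482422], [243.3000030517578, 191.0]]
```

View pics/g.png

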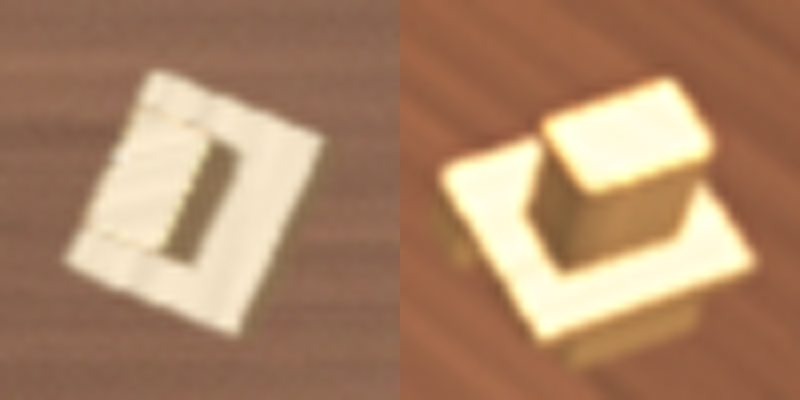

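View pics/r.png

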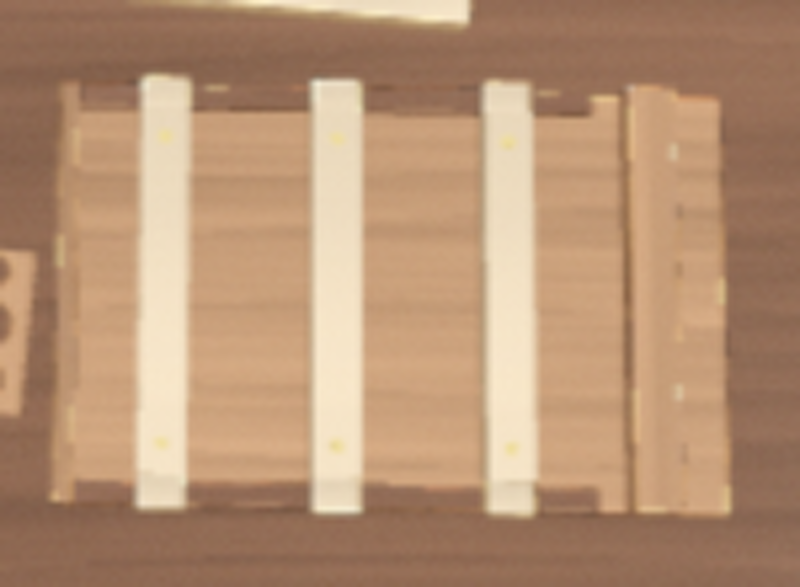

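The crops show the gauge's block top (left crop centre about (152,178), scene crop about (230,134)), with the wide foot to the right (-y). In the rack crop, the slats are at columns 163, 337 and 509, and the rail's inner edge is at about 631.

Run:
```python
from h import *
f=lambda p,o,s:((np.array(p)+.5)/s-.5+np.array(o))
T=[f(p,(175,245),8) for p in((140,105),(212,128),(163,250),(92,228))]
S=[f((p[0],p[1]),(412,270),8) for p in((143,120),(270,78),(312,148),(197,190))]
# correspond: centre
print("grip top tri",tri(np.mean(T,0),np.mean(S,0)), "onz .064",onz("top",np.mean(T,0),.064),onz("scene",np.mean(S,0),.064))
w=[onz("top",t,.064)[:2] for t in T];print("grip corners",np.round(w,4).tolist(), "sizes",[round(float(np.linalg.norm(w[i]-w[i-1])),4) for i in range(4)])
B=[f(p,(175,245),8) for p in((155,70),(325,137),(238,335),(65,263))]
w=np.array([onz("top",t,.024)[:2] for t in B]);print("bridge",w.round(4).tolist(),[round(float(np.linalg.norm(w[i]-w[i-1])),4) for i in range(4)],w.mean(0))
d=(w[0]+w[3]-w[1]-w[2])/2;print("gauge +y",d/np.linalg.norm(d),"yaw",np.degrees(np.arctan2(-d[0],d[1])))
d=w[0]-w[3]+w[1]-w[2];print("yaw from x",np.degrees(np.arctan2(d[1],d[0])))
im=cv2.imread("pics/top0.png")[:,:,::-1]
h=cv2.cvtColor(np.ascontiguousarray(im),cv2.COLOR_RGB2HSV);m=((h[...,2]>185)&(h[...,1]<75)).astype(np.uint8)
mm=np.zeros_like(m);mm[225:315,325:415]=m[225:315,325:415]
cs,_=cv2.findContours(mm,cv2.RETR_EXTERNAL,cv2.CHAIN_APPROX_NONE)
for c in cs:
    if cv2.contourArea(c)>200:
        r=cv2.minAreaRect(c);print("slat",np.round(r,1) if 0 else r)
        vx,vy,x,y=cv2.fitLine(c,cv2.DIST_L2,0,.01,.01).ravel()
        a=onz("top",(x+vx*30,y+vy*30),.032);b=onz("top",(x-vx*30,y-vy*30),.032)
        d=a-b; d*=np.sign(d[0]); print("  c",onz("top",r[0],.032).round(4),"xaxis yaw",np.degrees(np.arctan2(d[1],d[0])))
for n,a,b in(("rail in",(630,90),(632,512)),("rail out top",(672,95),(680,512))):
    a,b=[onz("top",f(p,(305,215),5.3333),.032) for p in(a,b)];d=a-b
    print(n,a.round(4),b.round(4),np.degrees(np.arctan2(d[1],d[0])))
```

```text
grip top tri (array([0.50671321, 0.31511242, 0.06532122]), np.float64(0.0023054272053154934)) onz .064 [0.50751791 0.31447673 0.064     ] [0.50501912 0.31557718 0.064     ]
grip corners [[0.5276, 0.3185], [0.5211, 0.2985], [0.4877, 0.3106], [0.4938, 0.3302]] sizes [0.0358, 0.021, 0.0356, 0.0206]
bridge [[0.5437, 0.3252], [0.5242, 0.2762], [0.4681, 0.2988], [0.4888, 0.3484]] [0.0597, 0.0528, 0.0604, 0.0537] [0.50619233 0.31214751]
gauge +y [0.37730935 0.92608728] yaw -22.16711711791808
yaw from x -22.408954687141883
slat ((400.5, 270.0), (9.0, 80.0), 0.0)
  c [ 0.5014 -0.1425  0.032 ] xaxis yaw -1.4762958508413164
slat ((367.5, 270.0), (80.0, 9.0), 90.0)
  c [ 0.5019 -0.0684  0.032 ] xaxis yaw -1.0113793259200672
slat ((335.163330078125, 269.03546142578125), (9.57248306274414, 80.05481719970703), 0.9391909241676331)
  c [0.5046 0.0041 0.032 ] xaxis yaw -1.2160283989143115
rail in [ 0.5893 -0.1961  0.032 ] [ 0.4108 -0.1893  0.032 ] -2.168491603571755
rail out top [ 0.587  -0.2139  0.032 ] [ 0.4107 -0.2092  0.032 ] -1.5224598637021323
```

```bash
cat >> h.py <<'E'
def go(x,y,z,yaw):
    "shift (mm) in tool axes and wz (deg) to a world TCP target; yaw = clockwise angle of tool y from world y"
    s=bot.read_state();R=np.array(s["tcp_rot"]);d=R.T@(np.array([x,y,z])-s["position"])*1e3
    cur=np.degrees(np.arctan2(R[0,1],R[1,1]));print("shift",d.round(1),"wz",round((yaw-cur+180)%360-180,2),"t",s["time_s"])
E
python3 - <<'E'
from h import *
im=cv2.imread("pics/top0.png").astype(float);g=im[...,0]  # blue separates pale from brown
for n,c in(("s1",400),("s2",367.5),("s3",335),("spare",None)):
    if c is None: continue
    P=[]
    for v in range(236,302):
        row=g[v,int(c)-12:int(c)+13];x=np.arange(int(c)-12,int(c)+13)
        gr=np.gradient(row);i=np.arange(len(x))
        L=np.clip(gr,0,None)*(x<c);Rr=np.clip(-gr,0,None)*(x>c)
        L=np.where(L>.3*L.max(),L,0);Rr=np.where(Rr>.3*Rr.max(),Rr,0)
        P.append([(L@x)/L.sum(),(Rr@x)/Rr.sum(),v])
    P=np.array(P)
    for k in(0,1):
        W=np.array([onz("top",(p[k],p[2]),.032)[:2] for p in P])
        q=np.polyfit(W[:,0]-.5,W[:,1],1);r=W[:,1]-np.polyval(q,W[:,0]-.5);ok=abs(r)<1.5*np.std(r);q=np.polyfit(W[ok,0]-.5,W[ok,1],1)
        print(n,k,"slope deg",np.degrees(np.arctan(q[0])).round(2),"y at x=.5",q[1].round(4),"rms",r[ok].std().round(5))
go(.507,.315,.10,22.3)
E
```

```text
s1 0 slope deg -1.38 y at x=.5 -0.1319 rms 0.00018
s1 1 slope deg -1.42 y at x=.5 -0.1522 rms 0.0001
s2 0 slope deg -1.17 y at x=.5 -0.0586 rms 7e-05
s2 1 slope deg -1.39 y at x=.5 -0.0796 rms 1e-05
s3 0 slope deg -1.56 y at x=.5 0.0146 rms 0.00023
s3 1 slope deg -1.3 y at x=.5 -0.0063 rms 0.00012
shift [-328.3 -125.5  121.8] wz -2.5 t 0.1
```

```bash
python3 -m jog '[[[-35,-13,13],[0,0,-1],0],[[-70,-27,26],[0,0,-2],0],[[-105,-40,39],[0,0,-2.5],0],[[-140,-54,52],[0,0,-2.5],0],[[-175,-67,65],[0,0,-2.5],0],[[-210,-80,78],[0,0,-2.5],0],[[-245,-94,91],[0,0,-2.5],0],[[-280,-107,104],[0,0,-2.5],0],[[-310,-119,115],[0,0,-2.5],0],[[-328,-125.5,121.5],[0,0,-2.5],0],[[-328,-125.5,121.5],[0,0,-2.5],0],[[-328,-125.5,121.5],[0,0,-2.5],0]]'
python3 - <<'E'
from h import *
go(.507,.315,.0275,22.3)
a=vision.capture("top");b=vision.capture("scene")
k=dict(interpolation=cv2.INTER_CUBIC)
o=np.hstack([cv2.resize(a[230:310,160:240],(400,400),**k),cv2.resize(b[230:330,390:490],(400,400),**k)])
cv2.imwrite("pics/above.png",o[:,:,::-1])
E
```

```text
time_s: 1.1
position: [0.5073, 0.3148, 0.1002]
tcp_rot: [[-0.924, 0.382, -0.002], [0.382, 0.924, -0.0], [0.002, -0.001, -1.0]]
force: [0.0, -0.4, -0.4]
opening: 0.997
shift [ 0.3  0.1 72.7] wz -0.15 t 1.1
```

View pics/above.png

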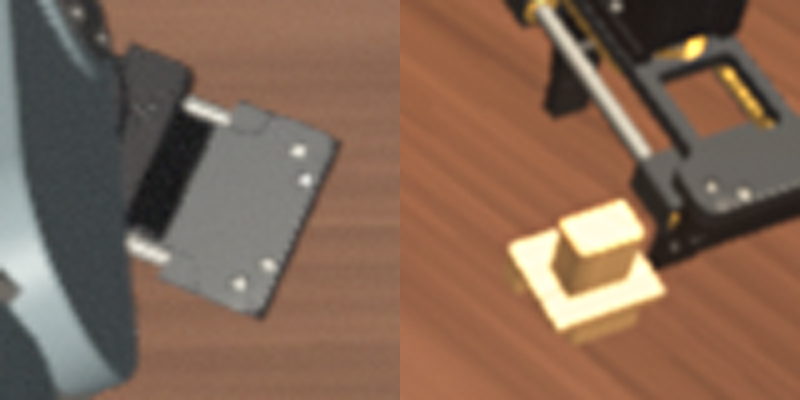

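Fingers bracket the grip block, with tips at about (570,110) and (665,260) and the block top at (600,228), below them. I'll descend and close.

```bash
python3 -m jog '[[[0,0,30],[0,0,0],0],[[0,0,60],[0,0,0],0],[[0,0,72.5],[0,0,0],0],[[0,0,72.5],[0,0,0],0],[[0,0,72.5],[0,0,0],1],[[0,0,72.5],[0,0,0],1],[[0,0,72.5],[0,0,0],1],[[0,0,72.5],[0,0,0],1],[[0,0,72.5],[0,0,0],1],[[0,0,72.5],[0,0,0],1],[[0,0,72.5],[0,0,0],1]]'; python3 -m jog '[[[0,0,0],[0,0,0],1],[[0,0,0],[0,0,0],1],[[0,0,-20],[0,0,0],1],[[0,0,-55],[0,0,0],1],[[0,0,-75],[0,0,0],1],[[0,0,-75],[0,0,0],1],[[0,0,-75],[0,0,0],1]]'; python3 -c "
from h import *
go(.501,-.1395,.09,1.4)
print(bot.read_state()['tcp_rot'])"
```

```text
time_s: 2.12
position: [0.5075, 0.3159, 0.029]
tcp_rot: [[-0.925, 0.38, 0.001], [0.38, 0.925, 0.0], [-0.001, 0.0, -1.0]]
force: [-0.9, -0.2, -0.1]
opening: 0.557
time_s: 2.7
position: [0.508, 0.3162, 0.1048]
tcp_rot: [[-0.925, 0.379, 0.003], [0.379, 0.925, 0.001], [-0.002, 0.002, -1.0]]
force: [0.1, -0.2, -0.4]
opening: 0.044
shift [-166.3 -424.3   14.3] wz -20.9 t 2.7
[[-0.92522267  0.37941422  0.00280237]
 [ 0.37941829  0.92522462  0.00107878]
 [-0.00218352  0.00206138 -0.99999549]]
```

The fingers are slower than I allowed for and shut empty during the lift. I'll reopen and look at the gauge.

```bash
python3 -m jog '[[[0,0,0],[0,0,0],0],[[0,0,0],[0,0,0],0],[[0,0,0],[0,0,0],0],[[0,0,0],[0,0,0],0],[[0,0,0],[0,0,0],0],[[0,0,0],[0,0,0],0],[[0,0,0],[0,0,0],0],[[0,0,0],[0,0,0],0],[[0,0,0],[0,0,0],0],[[0,0,0],[0,0,0],0],[[0,0,0],[0,0,0],0],[[0,0,0],[0,0,0],0]]'
python3 - <<'E'
from h import *
a=vision.capture("top");b=vision.capture("scene")
k=dict(interpolation=cv2.INTER_CUBIC)
o=np.hstack([cv2.resize(a[220:320,150:250],(400,400),**k),cv2.resize(b[230:330,390:490],(400,400),**k)])
cv2.imwrite("pics/re.png",o[:,:,::-1])
E
```

```text
time_s: 3.7
position: [0.5072, 0.3159, 0.1036]
tcp_rot: [[-0.925, 0.379, 0.0], [0.379, 0.925, 0.0], [-0.0, 0.0, -1.0]]
force: [0.1, -0.1, -1.1]
opening: 0.875
```

View pics/re.png

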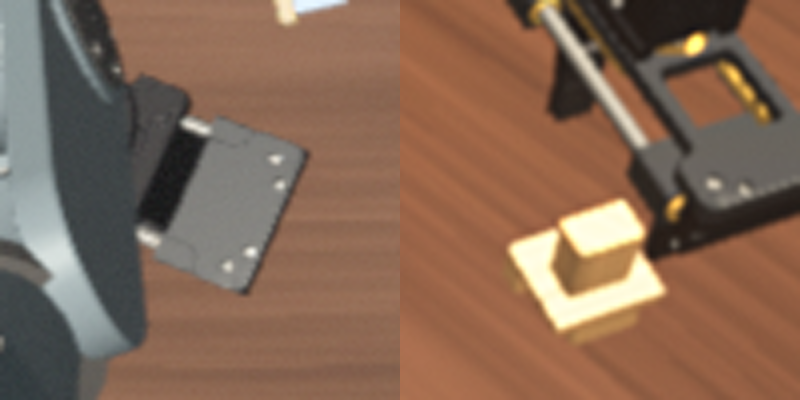

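The gauge still stands undisturbed at (600,260). Retrying with enough time to close.

```bash
python3 -m jog '[[[0,0,30],[0,0,0],0],[[0,0,60],[0,0,0],0],[[0,0,75],[0,0,0],0],[[0,0,75],[0,0,0],0.5],[[0,0,75],[0,0,0],1],[[0,0,75],[0,0,0],1],[[0,0,75],[0,0,0],1],[[0,0,75],[0,0,0],1],[[0,0,75],[0,0,0],1],[[0,0,75],[0,0,0],1],[[0,0,75],[0,0,0],1],[[0,0,75],[0,0,0],1]]'; python3 -m jog '[[[0,0,0],[0,0,0],1],[[0,0,0],[0,0,0],1],[[0,0,0],[0,0,0],1],[[0,0,0],[0,0,0],1],[[0,0,0],[0,0,0],1],[[0,0,0],[0,0,0],1],[[0,0,0],[0,0,0],1],[[0,0,0],[0,0,0],1],[[0,0,0],[0,0,0],1],[[0,0,0],[0,0,0],1]]'
```

```text
time_s: 4.8
position: [0.5073, 0.3159, 0.0288]
tcp_rot: [[-0.925, 0.379, 0.0], [0.379, 0.925, 0.0], [-0.0, 0.0, -1.0]]
force: [0.4, -0.2, -0.3]
opening: 0.399
time_s: 5.63
position: [0.5072, 0.3159, 0.0286]
tcp_rot: [[-0.925, 0.379, -0.0], [0.379, 0.925, 0.0], [0.0, 0.0, -1.0]]
force: [-0.2, -0.0, 0.9]
opening: 0.253
```

```bash
python3 -m jog '[[[0,0,-20],[0,0,0],1],[[0,0,-50],[0,0,0],1],[[0,0,-65],[0,0,0],1],[[0,0,-65],[0,0,0],1],[[0,0,-65],[0,0,0],1]]'; python3 -c "
from h import *
go(.501,-.142,.09,1.4)"
```

```text
time_s: 6.05
position: [0.5075, 0.316, 0.0939]
tcp_rot: [[-0.925, 0.379, 0.001], [0.379, 0.925, 0.0], [-0.001, 0.001, -1.0]]
force: [-0.6, -0.3, -1.0]
opening: 0.251
shift [-167.7 -426.2    3.7] wz -20.9 t 6.05
```

```bash
python3 -m jog '[[[-7,-18,0],[0,0,-2],1],[[-20,-50,0],[0,0,-4],1],[[-34,-86,0],[0,0,-6],1],[[-48,-122,0],[0,0,-8],1],[[-62,-158,0],[0,0,-10],1],[[-76,-194,0],[0,0,-12],1],[[-90,-230,0],[0,0,-14],1],[[-104,-266,1],[0,0,-16],1],[[-118,-302,2],[0,0,-18],1],[[-132,-338,3],[0,0,-20],1],[[-144,-366,3],[0,0,-20.9],1],[[-153,-388,4],[0,0,-20.9],1]]'; python3 -c "
from h import *
go(.501,-.142,.09,1.4)"
```

```text
time_s: 7.05
position: [0.5005, -0.1037, 0.0879]
tcp_rot: [[-1.0, 0.026, -0.002], [0.026, 1.0, 0.001], [0.002, 0.001, -1.0]]
force: [0.3, -0.8, -1.1]
opening: 0.248
shift [ -1.5 -38.3  -2.1] wz -0.09 t 7.05
```

```bash
python3 -m jog '[[[0,-15,0],[0,0,0],1],[[0,-30,0],[0,0,0],1],[[0,-38,0],[0,0,0],1],[[0,-38,0],[0,0,0],1],[[0,-38,0],[0,0,0],1],[[0,-38,0],[0,0,0],1]]'
python3 - <<'E'
from h import *
go(.501,-.142,.0458,1.4)
print(bot.read_state()['tcp_rot'].round(4))
a=vision.capture("top");b=vision.capture("scene")
k=dict(interpolation=cv2.INTER_CUBIC)
o=np.hstack([cv2.resize(a[200:300,350:450],(400,400),**k),cv2.resize(b[120:240,240:360],(400,400),**k)])
cv2.imwrite("pics/s1.png",o[:,:,::-1])
E
```

```text
time_s: 7.55
position: [0.4999, -0.138, 0.089]
tcp_rot: [[-1.0, 0.024, -0.002], [0.024, 1.0, 0.001], [0.002, 0.001, -1.0]]
force: [-0.2, 0.1, -1.0]
opening: 0.251
shift [-1.3 -4.1 43.1] wz 0.04 t 7.55
[[-0.9997  0.0238 -0.0018]
 [ 0.0238  0.9997  0.0012]
 [ 0.0018  0.0012 -1.    ]]
```

View pics/s1.png

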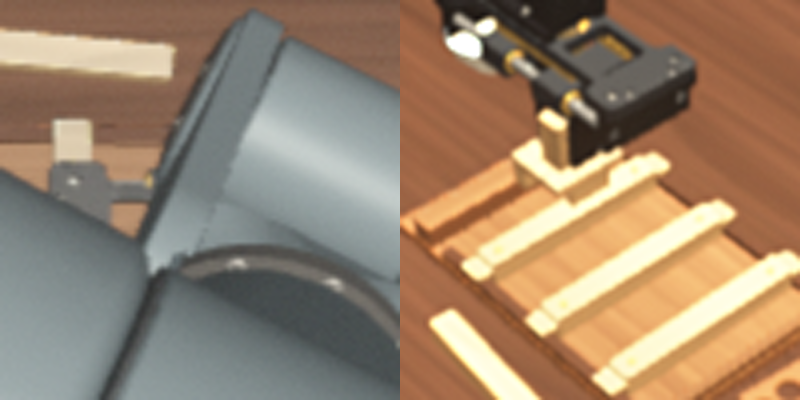

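The gauge is held upright over slat 1: in the scene view the thin heel is at (585,185) and the foot is on the rail side. Descending in stages.

```bash
python3 -m jog '[[[0,-1,10],[0,0,0],1],[[0,-1,22],[0,0,0],1],[[0,-1,22],[0,0,0],1],[[0,-1,22],[0,0,0],1],[[0,-1,22],[0,0,0],1]]'; python3 -c "
from h import *
go(.501,-.142,.0460,1.4)"
```

```text
time_s: 8.07
position: [0.5006, -0.1399, 0.0674]
tcp_rot: [[-1.0, 0.024, -0.0], [0.024, 1.0, 0.0], [0.0, 0.0, -1.0]]
force: [0.3, -0.6, -0.2]
opening: 0.253
shift [-0.4 -2.1 21.4] wz 0.03 t 8.0667
```

```bash
python3 -m jog '[[[0,-2,4],[0,0,0],1],[[0,-2,10],[0,0,0],1],[[0,-2,16],[0,0,0],1],[[0,-2,21],[0,0,0],1],[[0,-2,21],[0,0,0],1],[[0,-2,21],[0,0,0],1],[[0,-2,21],[0,0,0],1]]'; python3 -c "
from h import *
go(.501,-.142,.0458,1.4)
s=bot.read_state();print(s['force'],s['moment'])"
```

```text
time_s: 8.65
position: [0.5005, -0.1422, 0.0464]
tcp_rot: [[-1.0, 0.024, -0.0], [0.024, 1.0, 0.0], [0.0, 0.0, -1.0]]
force: [-0.4, 0.4, -1.2]
opening: 0.25
shift [-0.4  0.2  0.6] wz -0.0 t 8.65
[-0.40274901  0.37372186 -1.15062348] [0.03587618 0.03932885 0.01548717]
```

```bash
python3 -m jog '[[[0,-2,0],[0,0,0],1],[[0,-4,0],[0,0,0],1],[[0,-6,0],[0,0,0],1],[[0,-8,0],[0,0,0],1],[[0,-9,0],[0,0,0],1],[[0,-10,0],[0,0,0],1],[[0,-11,0],[0,0,0],1]]' | grep -E 'pos|force|time'
python3 -m jog '[[[0,-1,0],[0,0,0],1],[[0,-2,0],[0,0,0],1],[[0,-3,0],[0,0,0],1]]' | grep -E 'pos|force|time'
python3 -m jog '[[[0,-0.5,0],[0,0,0],1],[[0,-1,0],[0,0,0],1]]' | grep -E 'pos|force'
python3 -m jog '[[[0,-0.5,0],[0,0,0],1]]' | grep -E 'pos|force|time'
python3 -m jog '[[[0,-0.5,0],[0,0,0],1]]' | grep -E 'pos|force|time'
```

```text
time_s: 9.23
position: [0.5004, -0.1529, 0.0467]
force: [1.6, 4.4, 0.7]
time_s: 9.48
position: [0.5002, -0.1562, 0.0466]
force: [2.1, 5.2, 0.3]
position: [0.5001, -0.1572, 0.0466]
force: [1.9, 4.1, -0.1]
time_s: 9.73
position: [0.5001, -0.1576, 0.0465]
force: [1.5, 5.3, -0.2]
time_s: 9.82
position: [0.5001, -0.1582, 0.0465]
force: [1.8, 4.9, 0.2]
```

```bash
python3 -m jog '[[[0,-0.5,0],[0,0,0],1],[[0,-1,0],[0,0,0],1]]' | grep -E 'pos|force'
python3 -m jog '[[[0,-0.5,0],[0,0,0],1],[[0,-1,0],[0,0,0],1]]' | grep -E 'pos|force'
python3 -m jog '[[[0,-0.5,0],[0,0,0],1]]' | grep -E 'pos|force'
python3 -m jog '[[[0,-0.5,0],[0,0,0],1]]' | grep -E 'pos|force'
python3 -m jog '[[[0,-0.5,0],[0,0,0],1]]' | grep -E 'pos|force'
```

```text
position: [0.5001, -0.1592, 0.0465]
force: [1.5, 4.0, 0.9]
position: [0.5001, -0.1602, 0.0465]
force: [1.9, 4.7, -0.2]
position: [0.5001, -0.1607, 0.0465]
force: [1.1, 4.7, 0.6]
position: [0.5001, -0.1612, 0.0465]
force: [2.4, 4.9, 0.7]
position: [0.5, -0.1617, 0.0465]
force: [1.1, 4.8, 0.7]
```

```bash
for i in 1; do :; done
python3 -m jog '[[[0,-0.4,0],[0,0,0],1]]' | grep -E 'pos|force'
python3 -m jog '[[[0,-0.4,0],[0,0,0],1]]' | grep -E 'pos|force'
python3 -m jog '[[[0,-0.4,0],[0,0,0],1]]' | grep -E 'pos|force'
```

```text
position: [0.5, -0.1621, 0.0465]
force: [2.5, 4.5, -0.0]
position: [0.5, -0.1625, 0.0466]
force: [1.6, 5.0, 0.5]
position: [0.5, -0.1629, 0.0465]
force: [2.2, 3.7, -0.5]
```

```bash
python3 -m jog '[[[0,-0.4,0],[0,0,0],1]]' | grep -E 'pos|force'
python3 -m jog '[[[0,-0.4,0],[0,0,0],1]]' | grep -E 'pos|force'
```

```text
position: [0.5, -0.1633, 0.0465]
force: [0.5, 4.6, 0.2]
position: [0.5, -0.1635, 0.0465]
force: [2.5, 5.8, 0.3]
```

```bash
python3 -m jog '[[[0,0,0],[0,0,0],1]]' | grep -E 'pos|force'
python3 -m jog '[[[0,-0.2,0],[0,0,0],1]]' | grep -E 'pos|force'
python3 -m jog '[[[0,0,0],[0,0,0],1]]' | grep -E 'pos|force'; python3 -c "
from h import *
s=bot.read_state();print(s['position'],s['time_s'],s['moment'])"
```

```text
position: [0.5, -0.1635, 0.0465]
force: [1.6, 4.2, -0.3]
position: [0.5, -0.1636, 0.0465]
force: [2.3, 6.6, -0.0]
position: [0.5, -0.1635, 0.0465]
force: [2.0, 6.1, 0.0]
[ 0.49998969 -0.16351895  0.04653557] 11.0667 [ 1.15868994 -0.32089554  0.10443689]
```

```bash
python3 -m jog '[[[0,-0.15,0],[0,0,0],1],[[0,-0.15,0],[0,0,0],1],[[0,-0.15,0],[0,0,0],1]]' | grep -E 'pos|force'
python3 -m jog '[[[0,0,0],[0,0,0],1],[[0,0,0],[0,0,0],1],[[0,0,0],[0,0,0],1]]' | grep -E 'pos|force'
python3 -m jog '[[[0,0,0],[0,0,0],1],[[0,0,0],[0,0,0],1],[[0,0,0],[0,0,0],1]]' | grep -E 'pos|force|time'
python3 -m jog '[[[0,0,0],[0,0,0],1],[[0,0,0],[0,0,0],1],[[0,0,0],[0,0,0],1]]' | grep -E 'pos|force|time'
```

```text
position: [0.5, -0.1636, 0.0465]
force: [1.8, 5.0, 0.7]
position: [0.5, -0.1635, 0.0465]
force: [1.8, 6.3, 0.4]
time_s: 11.82
position: [0.5, -0.1635, 0.0465]
force: [2.0, 6.5, 0.1]
time_s: 12.07
position: [0.5, -0.1635, 0.0465]
force: [2.7, 6.1, 0.2]
```

```bash
python3 -m jog '[[[0,-0.4,0],[0,0,0],1],[[0,-0.4,0],[0,0,0],1],[[0,-0.4,0],[0,0,0],1],[[0,-0.4,0],[0,0,0],1]]' | grep -E 'pos|force'
python3 -m jog '[[[0,0,0],[0,0,0],1],[[0,0,0],[0,0,0],1],[[0,0,0],[0,0,0],1],[[0,0,0],[0,0,0],1],[[0,0,0],[0,0,0],1]]' | grep -E 'pos|force|time'
python3 -m jog '[[[0,0,0],[0,0,0],1],[[0,0,0],[0,0,0],1],[[0,0,0],[0,0,0],1]]' | grep -E 'pos|force|time'
```

```text
position: [0.5, -0.1636, 0.0465]
force: [2.9, 7.3, 0.1]
time_s: 12.82
position: [0.4999, -0.1636, 0.0465]
force: [2.0, 7.4, 0.7]
time_s: 13.07
position: [0.4999, -0.1636, 0.0465]
force: [2.0, 7.2, 0.3]
```

```bash
python3 -m jog '[[[0,4,0],[0,0,0],1],[[0,8,0],[0,0,0],1],[[0,8,0],[0,0,0],1],[[0,8,0],[0,0,0],1]]' | grep -E 'pos|force'
python3 -m jog '[[[0,0,-10],[0,0,0],1],[[0,0,-26],[0,0,0],1],[[0,0,-26],[0,0,0],1],[[0,20,-26],[0,0,0],1],[[0,50,-26],[0,0,0],1],[[0,75,-26],[0,0,0],1],[[0,89,-26],[0,0,0],1],[[0,89,-26],[0,0,0],1],[[0,89,-26],[0,0,0],1],[[0,89,-26],[0,0,0],1]]' 
python3 -c "
from h import *
go(.503,-.069,.0465,1.4)"
```

```text
position: [0.5002, -0.1568, 0.0465]
force: [0.0, -0.5, -0.4]
time_s: 14.23
position: [0.503, -0.0682, 0.0727]
tcp_rot: [[-1.0, 0.024, 0.001], [0.024, 1.0, -0.001], [-0.001, -0.001, -1.0]]
force: [-0.3, 0.2, -1.4]
opening: 0.253
shift [-0.  -0.7 26.2] wz 0.01 t 14.2333
```

```bash
python3 -m jog '[[[0,-0.7,8],[0,0,0],1],[[0,-0.7,18],[0,0,0],1],[[0,-0.7,26],[0,0,0],1],[[0,-0.7,26],[0,0,0],1],[[0,-0.7,26],[0,0,0],1]]' | grep -E 'pos|force'
python3 -m jog '[[[0,-2,0],[0,0,0],1],[[0,-4,0],[0,0,0],1],[[0,-6,0],[0,0,0],1],[[0,-8,0],[0,0,0],1],[[0,-11,0],[0,0,0],1],[[0,-14,0],[0,0,0],1],[[0,-17,0],[0,0,0],1],[[0,-20,0],[0,0,0],1],[[0,-23,0],[0,0,0],1],[[0,-26,0],[0,0,0],1],[[0,-29,0],[0,0,0],1],[[0,-32,0],[0,0,0],1]]' | grep -E 'pos|force|time'
python3 -m jog '[[[0,-2.5,0],[0,0,0],1],[[0,-5,0],[0,0,0],1],[[0,-7,0],[0,0,0],1],[[0,-9,0],[0,0,0],1],[[0,-11,0],[0,0,0],1],[[0,-12,0],[0,0,0],1],[[0,-12.5,0],[0,0,0],1]]' | grep -E 'pos|force|time'
```

```text
position: [0.5018, -0.0684, 0.0455]
force: [-0.7, -1.1, -2.1]
time_s: 15.65
position: [0.5014, -0.1004, 0.0465]
force: [1.5, 5.0, -3.1]
time_s: 16.23
position: [0.5011, -0.1127, 0.0465]
force: [0.9, 4.3, -2.4]
```

```bash
python3 -m jog '[[[0,-1,0],[0,0,0],1],[[0,-2,0],[0,0,0],1],[[0,-3,0],[0,0,0],1],[[0,-4,0],[0,0,0],1],[[0,-4.7,0],[0,0,0],1]]' | grep -E 'pos|force|time'
python3 -m jog '[[[0,-0.4,0],[0,0,0],1]]' | grep -E 'pos|force'
python3 -m jog '[[[0,-0.4,0],[0,0,0],1]]' | grep -E 'pos|force'
python3 -m jog '[[[0,-0.4,0],[0,0,0],1]]' | grep -E 'pos|force'
```

```text
time_s: 16.65
position: [0.5011, -0.1173, 0.0465]
force: [-0.2, 4.1, -3.7]
position: [0.501, -0.1178, 0.0465]
force: [1.1, 4.7, -3.4]
position: [0.501, -0.1181, 0.0465]
force: [0.5, 4.6, -3.5]
position: [0.501, -0.1185, 0.0465]
force: [1.2, 4.1, -3.3]
```

```bash
python3 -m jog '[[[0,-0.4,0],[0,0,0],1]]' | grep -E 'pos|force'
python3 -m jog '[[[0,-0.4,0],[0,0,0],1]]' | grep -E 'pos|force'
python3 -m jog '[[[0,-0.3,0],[0,0,0],1]]' | grep -E 'pos|force'
```

```text
position: [0.501, -0.1189, 0.0465]
force: [0.9, 4.4, -2.3]
position: [0.501, -0.1193, 0.0465]
force: [0.6, 3.9, -4.5]
position: [0.501, -0.1195, 0.0465]
force: [0.7, 5.6, -2.4]
```

```bash
python3 -m jog '[[[0,-0.3,0],[0,0,0],1]]' | grep -E 'pos|force'
python3 -m jog '[[[0,-0.3,0],[0,0,0],1],[[0,-0.3,0],[0,0,0],1]]' | grep -E 'pos|force'
python3 -m jog '[[[0,0,0],[0,0,0],1],[[0,0,0],[0,0,0],1],[[0,0,0],[0,0,0],1],[[0,0,0],[0,0,0],1]]' | grep -E 'pos|force|time'
python3 -m jog '[[[0,0,0],[0,0,0],1],[[0,0,0],[0,0,0],1]]' | grep -E 'pos|force|time'
```

```text
position: [0.501, -0.1195, 0.0465]
force: [1.4, 6.8, -2.4]
position: [0.501, -0.1196, 0.0465]
force: [1.6, 6.2, -2.3]
time_s: 17.73
position: [0.501, -0.1196, 0.0465]
force: [1.9, 6.9, -2.4]
time_s: 17.9
position: [0.501, -0.1196, 0.0465]
force: [1.4, 6.2, -3.5]
```

```bash
python3 -m jog '[[[0,0,0],[0,0,0],1],[[0,0,0],[0,0,0],1],[[0,0,0],[0,0,0],1],[[0,0,0],[0,0,0],1],[[0,0,0],[0,0,0],1]]' | grep -E 'pos|force|time'
python3 -m jog '[[[0,4,0],[0,0,0],1],[[0,7.5,0],[0,0,0],1],[[0,7.5,0],[0,0,0],1],[[0,7.5,0],[0,0,0],1]]' | grep -E 'pos|force'
python3 -m jog '[[[0,0,-10],[0,0,0],1],[[0,0,-26],[0,0,0],1],[[0,0,-26],[0,0,0],1],[[0,25,-26],[0,0,0],1],[[0,55,-26],[0,0,0],1],[[0,85,-26],[0,0,0],1],[[0,105,-26],[0,0,0],1],[[0,116,-26],[0,0,0],1],[[0,116,-26],[0,0,0],1],[[0,116,-26],[0,0,0],1],[[0,116,-26],[0,0,0],1]]' 
python3 -c "
from h import *
go(.503,.0042,.0465,1.4)"
```

```text
time_s: 18.32
position: [0.501, -0.1196, 0.0465]
force: [2.1, 6.8, -3.7]
position: [0.5017, -0.1132, 0.0468]
force: [-0.2, -0.3, -1.9]
time_s: 19.57
position: [0.5047, 0.0022, 0.0726]
tcp_rot: [[-1.0, 0.025, 0.001], [0.025, 1.0, -0.001], [-0.001, -0.001, -1.0]]
force: [-0.3, 0.6, -1.2]
opening: 0.248
shift [ 1.7  2.  26.1] wz -0.03 t 19.5667
```

```bash
python3 -m jog '[[[0,1.5,8],[0,0,0],1],[[0,1.5,18],[0,0,0],1],[[0,1.5,26],[0,0,0],1],[[0,1.5,26],[0,0,0],1],[[0,1.5,26],[0,0,0],1]]' | grep -E 'pos|force'
python3 -m jog '[[[0,-2,0],[0,0,0],1],[[0,-4,0],[0,0,0],1],[[0,-6,0],[0,0,0],1],[[0,-9,0],[0,0,0],1],[[0,-12,0],[0,0,0],1],[[0,-15,0],[0,0,0],1],[[0,-18,0],[0,0,0],1],[[0,-21,0],[0,0,0],1],[[0,-24,0],[0,0,0],1],[[0,-27,0],[0,0,0],1],[[0,-30,0],[0,0,0],1],[[0,-33,0],[0,0,0],1]]' | grep -E 'pos|force|time'
python3 -m jog '[[[0,-3,0],[0,0,0],1],[[0,-6,0],[0,0,0],1],[[0,-9,0],[0,0,0],1],[[0,-12,0],[0,0,0],1],[[0,-15,0],[0,0,0],1],[[0,-18,0],[0,0,0],1],[[0,-21,0],[0,0,0],1],[[0,-24,0],[0,0,0],1],[[0,-27,0],[0,0,0],1],[[0,-29,0],[0,0,0],1],[[0,-31,0],[0,0,0],1]]' | grep -E 'pos|force|time'
```

```text
position: [0.5035, 0.0044, 0.0455]
force: [0.8, 0.2, -0.3]
time_s: 20.98
position: [0.5032, -0.0285, 0.0465]
force: [1.6, 6.1, -3.8]
time_s: 21.9
position: [0.5024, -0.0595, 0.0465]
force: [1.0, 4.0, -3.0]
```

```bash
python3 -m jog '[[[0,-2,0],[0,0,0],1],[[0,-4,0],[0,0,0],1],[[0,-6,0],[0,0,0],1],[[0,-8,0],[0,0,0],1],[[0,-10,0],[0,0,0],1],[[0,-11.5,0],[0,0,0],1],[[0,-12.5,0],[0,0,0],1],[[0,-13.5,0],[0,0,0],1],[[0,-14,0],[0,0,0],1]]' | grep -E 'pos|force|time'
python3 -m jog '[[[0,-0.4,0],[0,0,0],1]]' | grep -E 'pos|force'
python3 -m jog '[[[0,-0.4,0],[0,0,0],1]]' | grep -E 'pos|force'
python3 -m jog '[[[0,-0.4,0],[0,0,0],1]]' | grep -E 'pos|force'
```

```text
time_s: 22.65
position: [0.5021, -0.0733, 0.0465]
force: [0.0, 4.9, -3.2]
position: [0.5021, -0.0737, 0.0465]
force: [-0.1, 5.1, -3.2]
position: [0.5021, -0.074, 0.0465]
force: [-0.0, 4.2, -3.7]
position: [0.5021, -0.0744, 0.0465]
force: [0.6, 4.8, -3.5]
```

```bash
python3 -m jog '[[[0,-0.4,0],[0,0,0],1]]' | grep -E 'pos|force'
python3 -m jog '[[[0,-0.4,0],[0,0,0],1]]' | grep -E 'pos|force'
python3 -m jog '[[[0,-0.3,0],[0,0,0],1]]' | grep -E 'pos|force'
python3 -m jog '[[[0,-0.3,0],[0,0,0],1]]' | grep -E 'pos|force'
```

```text
position: [0.5021, -0.0748, 0.0465]
force: [-0.0, 5.2, -4.0]
position: [0.5021, -0.0752, 0.0465]
force: [1.0, 4.1, -2.6]
position: [0.5021, -0.0755, 0.0465]
force: [0.4, 5.1, -3.8]
position: [0.5021, -0.0755, 0.0465]
force: [1.0, 6.9, -3.2]
```

Contact is at -0.0755, where I predicted it. I'll press lightly and hold.

```bash
python3 -m jog '[[[0,-0.3,0],[0,0,0],1],[[0,-0.3,0],[0,0,0],1]]' | grep -E 'pos|force'
python3 -m jog '[[[0,-0.2,0],[0,0,0],1],[[0,-0.2,0],[0,0,0],1],[[0,-0.2,0],[0,0,0],1],[[0,-0.2,0],[0,0,0],1]]' | grep -E 'pos|force|time'
python3 -m jog '[[[0,0,0],[0,0,0],1],[[0,0,0],[0,0,0],1],[[0,0,0],[0,0,0],1],[[0,0,0],[0,0,0],1],[[0,0,0],[0,0,0],1]]' | grep -E 'pos|force|time'
python3 -m jog '[[[0,0,0],[0,0,0],1],[[0,0,0],[0,0,0],1],[[0,0,0],[0,0,0],1]]' | grep -E 'pos|force|time'
```

```text
position: [0.502, -0.0756, 0.0465]
force: [0.5, 6.7, -3.3]
time_s: 23.73
position: [0.502, -0.0756, 0.0465]
force: [-0.2, 6.7, -2.3]
time_s: 24.15
position: [0.5021, -0.0756, 0.0465]
force: [1.7, 7.4, -2.8]
time_s: 24.4
position: [0.5021, -0.0756, 0.0465]
force: [1.0, 7.2, -2.4]
```

```bash
python3 -m jog '[[[0,4,0],[0,0,0],1],[[0,7.7,0],[0,0,0],1],[[0,7.7,0],[0,0,0],1],[[0,7.7,0],[0,0,0],1]]' | grep -E 'pos|force'
python3 -m jog '[[[0,0,-10],[0,0,0],1],[[0,0,-30],[0,0,0],1],[[0,0,-42],[0,0,0],1],[[0,25,-42],[0,0,0],1],[[0,60,-42],[0,0,0],1],[[0,95,-42],[0,0,0],1],[[0,130,-42],[0,0,0],1],[[0,165,-42],[0,0,0],1],[[0,200,-42],[0,0,0],1],[[0,235,-42],[0,0,0],1],[[0,265,-42],[0,0,0],1],[[0,285,-42],[0,0,0],1]]' | grep -E 'pos|time'
python3 -m jog '[[[0,5,0],[0,0,0],1],[[0,5,0],[0,0,0],1],[[0,5,0],[0,0,0],1],[[0,5,0],[0,0,0],1]]' | grep -E 'pos|time'
python3 -c "
from h import *
go(.503,.225,.0295,1.4)
im=vision.capture('scene');cv2.imwrite('pics/pl.png',cv2.resize(im[120:340,240:480],(800,733))[:600,:,::-1])"
```

```text
position: [0.5029, -0.0691, 0.0468]
force: [0.5, -0.6, -1.7]
time_s: 25.73
position: [0.5096, 0.219, 0.0895]
time_s: 26.07
position: [0.5094, 0.22, 0.0887]
shift [ 6.5  4.9 59.2] wz -0.06 t 26.0667
```

View pics/pl.png

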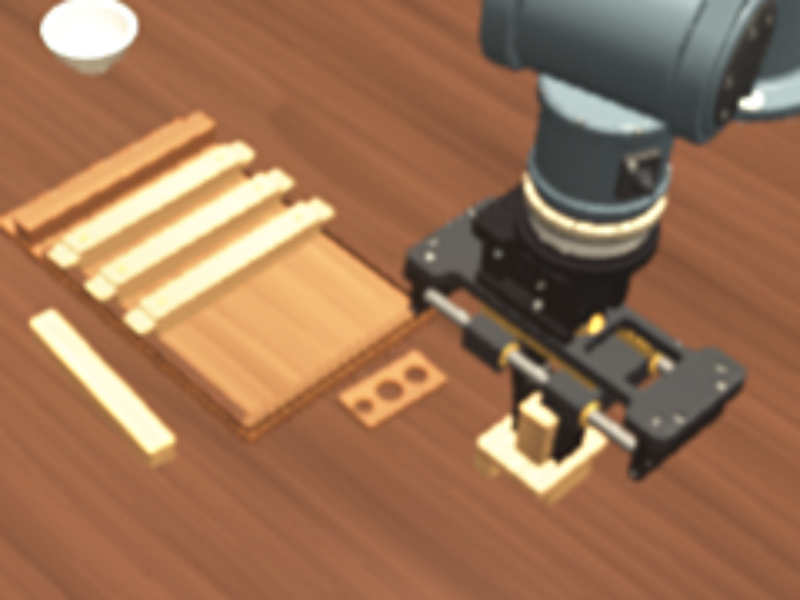

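The three slats sit evenly at (150,205), (190,235) and (235,265), with the rail at (115,175). The held gauge is clear of everything. Setting it down.

```bash
python3 -m jog '[[[0,0,20],[0,0,0],1],[[0,0,40],[0,0,0],1],[[0,0,52],[0,0,0],1],[[0,0,56],[0,0,0],1],[[0,0,58],[0,0,0],1],[[0,0,59],[0,0,0],1],[[0,0,59],[0,0,0],1],[[0,0,59],[0,0,0],1],[[0,0,59],[0,0,0],1]]' | grep -E 'pos|force|time'
python3 -m jog '[[[0,0,0.5],[0,0,0],1],[[0,0,0.5],[0,0,0],1]]' | grep -E 'pos|force'
python3 -m jog '[[[0,0,0.5],[0,0,0],1],[[0,0,0.5],[0,0,0],1]]' | grep -E 'pos|force'
```

```text
time_s: 26.87
position: [0.5099, 0.2214, 0.0303]
force: [-0.4, -0.2, -1.6]
position: [0.5096, 0.2214, 0.0295]
force: [-0.9, 0.2, -1.0]
position: [0.5094, 0.2213, 0.0286]
force: [1.2, -0.6, -2.7]
```

```bash
python3 -m jog '[[[0,0,0.3],[0,0,0],1],[[0,0,0.3],[0,0,0],1],[[0,0,0.3],[0,0,0],1]]' | grep -E 'pos|force'
python3 -m jog '[[[0,0,0.3],[0,0,0],1],[[0,0,0.3],[0,0,0],1],[[0,0,0.3],[0,0,0],1]]' | grep -E 'pos|force'
```

```text
position: [0.5094, 0.2213, 0.0285]
force: [-1.3, 0.5, 2.6]
position: [0.5094, 0.2213, 0.0285]
force: [-1.6, -0.5, 4.7]
```

On the table. Releasing, raising slowly, then moving clear of the top view.

```bash
python3 -m jog '[[[0,0,0],[0,0,0],0],[[0,0,0],[0,0,0],0],[[0,0,0],[0,0,0],0],[[0,0,0],[0,0,0],0],[[0,0,0],[0,0,0],0],[[0,0,0],[0,0,0],0],[[0,0,0],[0,0,0],0],[[0,0,0],[0,0,0],0],[[0,0,0],[0,0,0],0],[[0,0,0],[0,0,0],0],[[0,0,0],[0,0,0],0],[[0,0,0],[0,0,0],0]]' | grep -E 'time|force|open'
python3 -m jog '[[[0,0,-10],[0,0,0],0],[[0,0,-25],[0,0,0],0],[[0,0,-45],[0,0,0],0],[[0,0,-75],[0,0,0],0],[[0,0,-105],[0,0,0],0],[[0,0,-135],[0,0,0],0],[[0,20,-160],[0,0,0],0],[[0,55,-170],[0,0,0],0],[[0,90,-170],[0,0,0],0],[[0,125,-170],[0,0,0],0],[[0,160,-170],[0,0,0],0],[[0,190,-170],[0,0,0],0]]' | grep -E 'time|pos'
python3 -m jog '[[[5,30,0],[0,0,0],0],[[10,60,0],[0,0,0],0],[[15,90,0],[0,0,0],0],[[20,110,0],[0,0,0],0],[[20,110,0],[0,0,0],0],[[20,110,0],[0,0,0],0],[[20,110,0],[0,0,0],0],[[20,110,0],[0,0,0],0]]'
python3 - <<'E'
from h import *
a=vision.capture("top");b=vision.capture("scene")
cv2.imwrite("pics/top1.png",a[:,:,::-1]);cv2.imwrite("pics/scene1.png",b[:,:,::-1])
k=dict(interpolation=cv2.INTER_CUBIC)
cv2.imwrite("pics/fin.png",np.hstack([cv2.resize(a[190:330,200:460],(520,280),**k),cv2.resize(b[140:310,320:490],(280,280),**k)])[:,:,::-1])
g=a[...,2].astype(float)
pr=cv2.GaussianBlur(g,(1,1),0)[250:290,330:450].mean(0);gr=np.gradient(pr)
for i in range(1,len(gr)-1):
    if abs(gr[i])>4 and abs(gr[i])>=max(abs(gr[i-1]),abs(gr[i+1])):
        d=(abs(gr[i-1])-abs(gr[i+1]))/2/(abs(gr[i-1])-2*abs(gr[i])+abs(gr[i+1]));u=330+i+d
        print(round(u,2),round(gr[i],1),"y",onz("top",(u,269.5),.032)[1].round(4))
E
```

```text
time_s: 28.7
force: [0.3, -0.2, 0.5]
opening: 0.982
time_s: 29.7
position: [0.5136, 0.4134, 0.1991]
time_s: 30.37
position: [0.497, 0.5203, 0.1982]
tcp_rot: [[-1.0, 0.026, -0.0], [0.026, 1.0, -0.001], [0.0, -0.001, -1.0]]
force: [0.3, 0.0, -0.4]
opening: 0.997
364.07 34.0 y -0.0608
373.19 -31.1 y -0.0813
383.84 33.4 y -0.1052
392.81 -29.8 y -0.1253
403.22 37.0 y -0.1486
412.4 -29.6 y -0.1693
420.95 -19.9 y -0.1884
423.2 24.2 y -0.1935
440.14 -16.7 y -0.2315
```

View pics/fin.png

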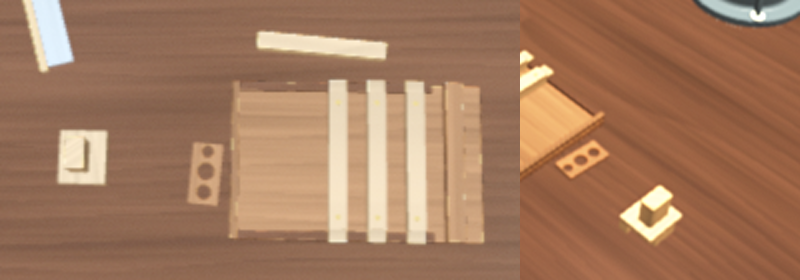

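The final view shows the gauge upright and free at (82,157). The measured gaps are about 24.2, 23.3 and 23.9 mm from the rail outward, the slats are even, and the bystanders are in place.

```bash
python3 -c "
from rig import bot
print(bot.hand_in())"
```

```text
the job is handed in; nothing more can be done
None
```

I set all three slats with the gauge, stood it back upright on the table beside the rack, released it, and handed the job in at about 30 s of the 69 s allowed. The hand-in gives no verdict, so the results below come from my own checks.

- **Setting the slats:** At each slat the gauge stopped moving when its foot bore on the part before it. Along the row, the wrist read 6.5–7.3 N, against about 4.5 N while sliding. That leaves roughly 2–2.7 N on the foot, held about a second or more. The stops for slats 2 and 3 were within 0.1 mm of where they should fall, so I saw no sign of the rail or the earlier slats shifting.
- **Gaps from the last top view:** 24.2 mm (rail to slat 1), 23.3 mm and 23.9 mm. All are within the 1.5 mm tolerance; the picture is only good to about 0.5 mm.
- **Gauge and bystanders:** The gauge looks upright and free, and the arm is well clear. The spare bar and sizing plate looked unmoved. I did not measure the other bystanders.

**What went wrong:**
- **Missed first grasp:** The fingers close more slowly than I allowed for and shut empty as the arm lifted. The gauge was not disturbed, and the second grasp held.
- **Unexplained reading:** While drawing slats 2 and 3 the wrist showed a steady 2–4 N downward force. It did not affect the results.

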